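Pack the service kit tray

ROBOT

A 7-joint arm with a two-finger parallel gripper is mounted at the origin on the work surface. World frame = base frame: x ahead of the robot, y to its left, z up, the work surface at z = 0. Lengths are in m, angles in rad, forces in N, time in s.
With the tool pointing down it reaches from about 0.35 to 0.775 m from the base axis. Payload 3.1 kg.
Tool frame: the origin (TCP) lies on the mounting face of the last link; the fingertips stand 173 mm ahead of it and the grasp point (between the pads) lies 155 mm ahead of it; z points along the fingers, y is the line along which they close (so a half turn about z gives the same grasp; the last joint's range is limited). The gripper opens to 85 mm and grips with 20 to 120 N. Pads are 22 mm wide; open, the fingers measure 114 mm over their backs; the gripper's body (76 mm by 85 mm) begins 54 mm behind the grasp point. The pads swing forward as they close: fully open they stand 13 mm farther back than shut.
Start: joints at [-1.384, 0.311, 0.014, 1.512, -0.004, 1.319, -0.027], TCP at [0.125, 0.536, 0.405] pointing down, gripper open.
Joint ranges: [-2.7, 2.7], [-0.3, 1.91], [-1.27, 1.3], [0.12, 2.57], [-1.44, 4.58], [0.2, 2.03], [-3.05, 3.05]. Speed limits (rad/s): [2.79, 2.79, 3.14, 3.14, 3.14, 3.14, 3.14].

INTERFACE

Orientations are given as a rotation vector (axis times angle).
In Python, from plant import ctrl gives the robot as it stands. The module is installed in compiled form; this text tells all that it offers.
- The arm moves only by the shell command python3 -m creep 'ROWS' [OPENING] [FORCE]. ROWS is JSON, a list of rows, each an object of numbers: "dx", "dy", "dz": the shift along the tool's x, y, z in m; "yaw": the turn about the tool's z in degrees. A call has 1 to 8 rows; each row shifts and turns the commanded pose from where the row before left it, along the tool's axes as they then stand; what a row does not reach is not made up. A row lasts 1/12 s, in which the tool goes at most 41.7 mm and 7.16 degrees, less where a joint would pass 70% of its speed; a pose out of reach is approached as far as the arm can. A call is refused whole if a number of a shift passes 0.0417 or a number of a turn 7.16, either way. A call with a gripper value outside its range is refused whole. OPENING is the finger opening in m, from 0 to 0.0854, set as the call begins (- or left out, the last holds). The fingers move at their own pace and stop on an object; FORCE is the grip in N (left out, the last holds). Time passes only in rows, so rows that do not move let the fingers close. It gives the time, the measured TCP pose, the force and the opening at its end, in the units of the state.
- ctrl.get_obs(): the state, without advancing time (a new reading comes with each control period).
- ctrl.read_camera(name): name is "scene" or "top"; returns a dict with "image" (384x512x3 uint8, red, green, blue), "mtx" (3x3 intrinsics, pixels), "position" and "attitude" of the camera in the world. Camera axes: x right, y down, z forward; pixel columns grow to the right and rows downward; lengths in m; the calibration is good to about 2 mm. A picture is of the moment at which its call begins. There is no depth.
- ctrl.sign_off(): hands the job in, once; it reports no verdict.
Trained networks look in a picture, given as the dict that the camera call returned (one of the last four; its "shot" number tells which), for a name from the list of things; names that differ only in an ending like _2 or _b are one class to them, and where a whole thing is asked for, a point or a joint stands for the part that bears it (a point fixed in the world has none). Each returns a list of dicts, best first, with "score" (0 to 1); they miss things now and then, are a little off and sometimes report something else, mostly with a low value. They report only what shows in the picture. A call takes as long as a camera call. They do not tell look-alikes from the thing itself.
- ctrl.search_frame(picture, label): "rect" ([left, top, right, bottom] in pixels, round what is visible of it).
- ctrl.masks_of(picture, label): "pixels" (384x512 bool, what is visible of it) and "rect" ([left, top, right, bottom] in pixels, round what is visible of it).
The state is a dict: "t": time; "joint_positions": joint angles; "dq": joint speeds; "joint_efforts": joint torques, N m; "eef_pos": TCP position; "tcp_rot": TCP orientation; "contact_force": force on the tool from outside, world axes, zero at the start; "torque": the same for the moment, N m; "opening": finger opening in m.
Only numpy, scipy, OpenCV 4.12 (cv2) and the standard library are available. Lean on these libraries where they do the work, as an engineer would, in place of code of your own. Each camera call takes 0.05 s, during which the arm holds its last target. There are 200 camera calls.

TASK

Pack the kit into the shallow grey tray, each piece flat in its own pocket (long ones lengthwise): fold the multi-tool shut and lay it in the longest pocket, the small loupe upright in the square pocket next to it, the short screwdriver in the longer pocket of the other row and the short fuse box beside that. Leave the long screwdriver, the large loupe and the long fuse box where they are.

Things in the scene. Friction and masses are not known exactly. Their poses are not given: they have to be found in the camera images.
- kit_tray: Fixed shallow grey tray 190 (x) x 140 x 14 mm high, left or right; origin: centre of underside. Pocket floors 5 mm up; 4 mm walls and ribs (28 mm broad rib along the middle) rise 9 mm above them. Pocket centre, inner size (mm, tray frame): multi-tool (-28, 40), 126 x 52; loupe (65, 40), 52 x 52; screwdriver (-38, -40), 106 x 52; box (55, -40), 72 x 52.
- multitool: Loose steel folding tool, 0.2 kg, flat: two handles 106 x 15 x 20 mm high, an open V. Frame on the first handle (x -51 to 55, y -16 to -1 mm); origin: centre of underside when folded (106 x 32 x 20). Upright hinge pin at (-48, 0); the second handle mirrors the first when shut, swings out to +y. Pinching both across the V, 48 mm from the pin, shuts it.
- multitool_limb (a joint): Angle in rad between the multi-tool's two handles: 0 folded shut (stop), grows as it opens; starts at 0.35 to 0.6. A stiff pivot (about 0.04 N m of friction, no spring) keeps the angle it is left at.
- stubby_driver: Loose short screwdriver lying flat, 88 mm long over all: black flat-sided handle 50 x 26 x 24 mm and a steel blade 38 mm long, 7 mm thick, pointing to its +x. Origin: underside, at the middle of the overall length, so the handle's centre is at x = -19 mm.
- small_loupe: Loose black eye loupe standing upright, a round barrel 36 mm across and 30 mm high with a glass top; origin at the centre of its underside.
- short_box: Loose white closed fuse box, 54 (x) x 34 (y) x 24 mm high; origin at the centre of its underside.
- long_driver: Long screwdriver, not part of the kit: same handle (50 x 26 x 24 mm) as the short one, but 136 mm long over all; origin on the underside at the middle of its length, blade to +x (handle's centre at x = -43 mm).
- large_loupe: Large eye loupe, not part of the kit: 56 mm across, 30 mm high; origin at the centre of its underside.
- long_box: Long fuse box, not part of the kit: 84 (x) x 34 (y) x 24 mm high; origin at the centre of its underside.
Mind the look-alikes: they are no part of the job. Leave any purple look-alike of the multitool alone. What is shaped like the stubby_driver but red is not meant.

How it is judged:
By the outcome, as a careful person would: the job done as asked, in the order asked, and still so for the second after the job is handed in, with the robot touching nothing.
It also fails if it takes over 118 s, if anything falls off the work surface, if the arm or the gripper's body presses on something with over 40 N, if the wrist force passes 120 N, or if a joint passes its speed limit or range.

## Working session

There is one attempt and no reset: what is moved stays moved. The work goes in short steps, Python scripts to look and compute and a shell command to move; the robot and the scene stay as the last step left them, time stands still between calls to the robot, and variables do not carry over. Pictures are saved under pics/ and viewed, on a budget of 14 in all, crops included, one or two more only if the job needs it, and the job is handed in when it is done.

```bash
mkdir -p pics; cat > h.py <<'E'
import numpy as np, cv2
from scipy.spatial.transform import Rotation as R
from plant import ctrl
def rot(a):
    a=np.array(a,float)
    if a.shape==(3,3): return a
    if a.size==4: return R.from_quat(a).as_matrix()
    return R.from_rotvec(a.ravel()).as_matrix()
def pix2w(c,uv,z):
    uv=np.atleast_2d(np.array(uv,float)); d=(np.linalg.inv(c["mtx"])@np.c_[uv,np.ones(len(uv))].T).T@rot(c["attitude"]).T
    p=np.array(c["position"]); s=(z-p[2])/d[:,2]; return p+d*s[:,None]
def w2pix(c,P):
    q=(np.atleast_2d(P)-np.array(c["position"]))@rot(c["attitude"]); u=q@np.array(c["mtx"]).T; return u[:,:2]/u[:,2:]
def save(c,n,box=None,s=1):
    im=c["image"][:,:,::-1]
    if box: im=im[box[1]:box[3],box[0]:box[2]]
    cv2.imwrite("pics/"+n,cv2.resize(im,None,fx=s,fy=s,interpolation=cv2.INTER_CUBIC))
E
python3 - <<'E'
from h import *
o=ctrl.get_obs(); print(o)
a=ctrl.read_camera("scene"); b=ctrl.read_camera("top")
for c in(a,b): print(c["position"],c["attitude"],c["mtx"])
im=np.vstack([a["image"],b["image"]])[:,:,::-1]
cv2.imwrite("pics/a.png",a["image"][:,:,::-1]);cv2.imwrite("pics/b.png",cv2.resize(b["image"][:,:,::-1],None,fx=1.5,fy=1.5))
for n in "kit_tray multitool stubby_driver small_loupe short_box long_driver large_loupe long_box".split():
    print(n,[(round(d["score"],2),np.round(d["rect"]).astype(int).tolist()) for d in ctrl.search_frame(b,n)])
E
```

```text
{'t': 0.0, 'joint_positions': array([-1.38372431,  0.31170273,  0.01398817,  1.51305436, -0.00443147,
        1.31920906, -0.02718379]), 'dq': array([-0.00051849,  0.00105247,  0.0007042 ,  0.00014455,  0.00092265,
       -0.00098989,  0.00087889]), 'joint_efforts': array([ 1.02672188e-04, -3.79910374e+01,  1.46180335e-01, -2.30596232e+01,
        1.22812841e-02,  1.33772756e-02,  1.00933013e-05]), 'eef_pos': array([0.12462093, 0.53536071, 0.40363427]), 'tcp_rot': array([-0.35840911, -3.1208741 ,  0.00366552]), 'contact_force': array([-0.28407664,  0.27770367, -0.23401858]), 'torque': array([-0.02557485,  0.04067805, -0.02966828]), 'opening': 0.08549053837817598}
[ 1.0470298  -0.26073554  0.73488663] [-2.13610414 -1.26407812  0.50198172] [[450.62800738   0.         246.77688699]
 [  0.         450.62800738 187.84041867]
 [  0.           0.           1.        ]]
[ 0.39383315 -0.01960814  1.12528073] [-2.13118526  2.16352583 -0.09051031] [[428.68558727   0.         252.49541207]
 [  0.         428.68558727 185.55812956]
 [  0.           0.           1.        ]]
kit_tray [(0.68, [347, 149, 404, 225])]
multitool [(0.95, [268, 202, 308, 247]), (0.9, [322, 252, 361, 294]), (0.65, [206, 204, 223, 220])]
stubby_driver [(0.8, [192, 123, 229, 135]), (0.62, [152, 107, 184, 122])]
small_loupe [(0.75, [207, 200, 223, 222])]
short_box [(0.49, [250, 168, 268, 183])]
long_driver [(0.74, [276, 116, 324, 133])]
large_loupe [(0.69, [188, 162, 224, 186]), (0.23, [194, 123, 228, 134])]
long_box [(0.79, [187, 164, 227, 182])]
```

View pics/b.png

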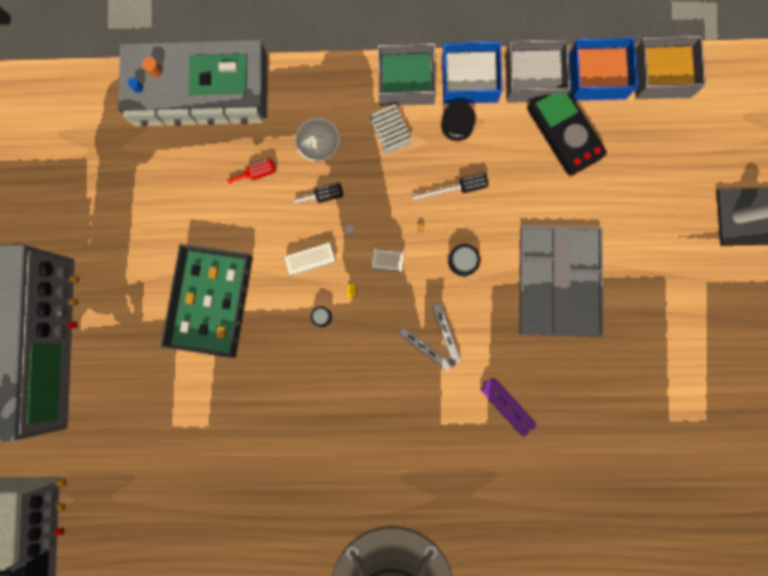

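View pics/a.png

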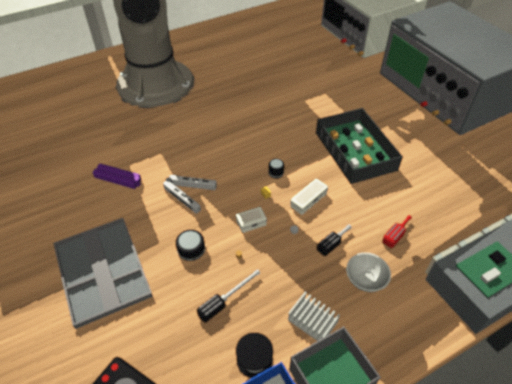

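The top view shows the multitool as an open V at (288,224), with the purple look-alike at (340,272). The black short driver is at (213,128), the red one at (167,114) and the long one at (300,124). The small loupe is at (213,211) and the large one at (309,173). The short box is at (259,175) and the long one at (207,172). The tray is at (375,187), and its square loupe pocket is up and left, so its +x points away from the robot. One close crop to confirm these, plus measurements.

```bash
python3 - <<'E'
from h import *
a=ctrl.read_camera("scene"); b=ctrl.read_camera("top")
s=3.4
save(b,"c.png",(180,100,412,270),s)
for n,z in dict(kit_tray=.014,multitool=.02,stubby_driver=.02,small_loupe=.03,short_box=.024,long_box=.024,large_loupe=.03,long_driver=.02).items():
  for c,t in((b,"top"),(a,"scene")):
    for d in ctrl.masks_of(c,n)[:3]:
        if d["score"]<.3: continue
        m=d["pixels"].astype(np.uint8); cs,_=cv2.findContours(m,0,1)
        k=max(cs,key=cv2.contourArea).reshape(-1,2)
        w=pix2w(c,k,z)[:,:2]; r=cv2.minAreaRect((w*1000).astype(np.float32))
        print(n,t,round(d["score"],2),np.round(d["rect"]).astype(int).tolist(),"c",np.round(r[0]),"sz",np.round(r[1]),"ang",round(r[2],1))
E
```

```text
kit_tray top 0.95 [347, 150, 404, 225] c [ 516. -300.] sz [145. 192.] ang 86.4
kit_tray scene 0.64 [54, 215, 153, 329] c [ 520. -301.] sz [142. 200.] ang 87.2
multitool top 0.88 [269, 202, 306, 247] c [414. -84.] sz [99. 79.] ang 36.8
multitool top 0.86 [323, 251, 356, 294] c [ 302. -198.] sz [106.  32.] ang 43.9
multitool scene 0.96 [92, 162, 140, 189] c [ 312. -203.] sz [118.  46.] ang 41.7
multitool scene 0.61 [164, 174, 216, 214] c [420. -85.] sz [111.  92.] ang 34.6
stubby_driver top 0.68 [195, 121, 228, 135] c [673. 118.] sz [28. 84.] ang 10.3
stubby_driver top 0.55 [151, 106, 182, 122] c [716. 239.] sz [30. 86.] ang 17.7
stubby_driver scene 0.92 [318, 225, 355, 254] c [679. 114.] sz [32. 93.] ang 13.6
stubby_driver scene 0.65 [381, 214, 413, 249] c [721. 232.] sz [29. 96.] ang 22.4
small_loupe top 0.62 [208, 203, 222, 219] c [458. 114.] sz [33. 28.] ang 89.2
small_loupe top 0.35 [188, 162, 221, 186] c [558. 133.] sz [37. 84.] ang 17.6
small_loupe scene 0.68 [268, 157, 284, 179] c [473. 106.] sz [35. 57.] ang 59.8
short_box top 0.81 [247, 165, 269, 183] c [553.  -0.] sz [52. 36.] ang 82.6
short_box scene 0.85 [235, 211, 265, 233] c [563.  -6.] sz [56. 48.] ang 84.0
short_box scene 0.3 [171, 176, 217, 190] c [414. -67.] sz [106.  31.] ang 50.4
long_box top 0.69 [186, 162, 224, 182] c [558. 135.] sz [37. 82.] ang 17.6
long_box scene 0.66 [290, 176, 327, 213] c [567. 129.] sz [44. 97.] ang 18.2
large_loupe top 0.65 [297, 162, 321, 186] c [ 551. -134.] sz [54. 57.] ang 88.5
large_loupe top 0.48 [349, 148, 401, 228] c [ 514. -297.] sz [143. 190.] ang 87.8
large_loupe scene 0.65 [175, 230, 206, 262] c [ 563. -137.] sz [52. 72.] ang 71.9
long_driver top 0.87 [291, 117, 325, 127] c [ 684. -131.] sz [27. 96.] ang 13.1
long_driver scene 0.8 [197, 270, 260, 325] c [ 683. -115.] sz [ 32. 139.] ang 15.3
```

View pics/c.png

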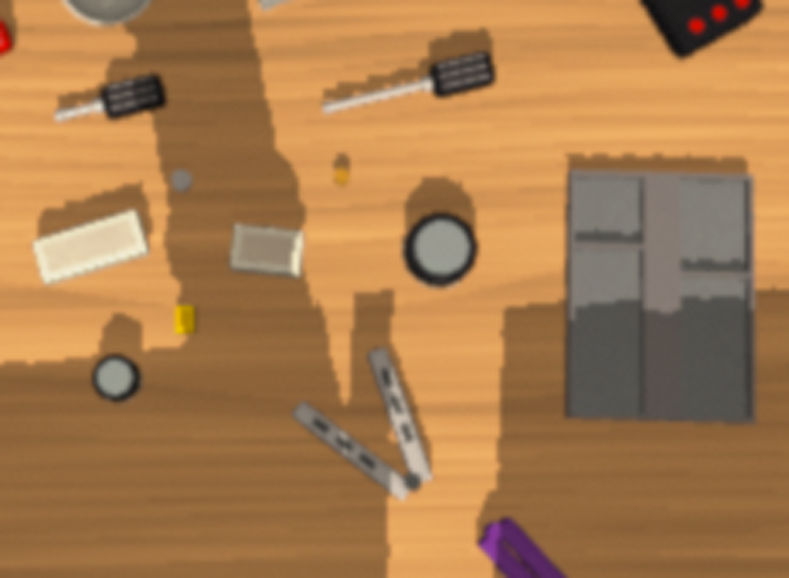

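The crop confirms the choices. The steel V has its pin at crop (413,482), with handle ends at (378,352) and (301,409). The stubby black driver, small loupe and white short box are also clear, and the purple tool, red driver, long box and large loupe stay put. Tray corners are at (568,170), (752,172), (567,418) and (753,420), with the square pocket up and left.

```bash
cat >> h.py <<'E'
def go(x,y,th=None,z=None):
    """needed shift in present tool axes to world (x,y,z); th = wanted world angle (deg, mod 180) of closing line (tool y)"""
    o=ctrl.get_obs(); M=rot(o["tcp_rot"]); p=o["eef_pos"]
    d=np.array([x,y,p[2] if z is None else z])-p
    cur=np.degrees(np.arctan2(M[1,1],M[0,1]))
    print("t %.1f p %s shift mm %s"%(o["t"],np.round(p*1000,1),np.round(M.T@d*1000,1)),"ydir %.1f"%cur,"tilt %.3f"%M[2,2], "j7 %.2f"%o["joint_positions"][6], "F",np.round(o["contact_force"],1),"open %.4f"%o["opening"], end=" ")
    if th is not None: print("yaw(+=cw) %.1f or other"%(-((th-cur+90)%180-90)),end="")
    print()
E
python3 - <<'E'
from h import *
b=ctrl.read_camera("top")
P=lambda l,z:(pix2w(b,np.array(l,float)/3.4+[180,100]-0.35,z)[:,:2]*1000)
t=P([(568,170),(752,172),(567,418),(753,420)],.014);print("tray",t.round(),t.mean(0))
m=P([(413,482),(378,352),(301,409)],.02);print("mt",m.round(1))
u=[(v-m[0])/np.linalg.norm(v-m[0]) for v in m[1:]];bs=u[0]+u[1];bs/=np.linalg.norm(bs)
print("bis deg",np.degrees(np.arctan2(bs[1],bs[0])),"V",np.arccos(u[0]@u[1]),"grasp",m[0]+48*bs, np.linalg.norm(m[1:]-m[0],axis=1))
d=P([(57,116),(104,104),(162,90),(103,98),(133,96)],.015);print("drv tip, handle start,end,",d.round())
print("box",P([(233,225),(302,228),(298,276),(231,268)],.024).round())
print("loupe",P([(116,378)],.03).round())
go(*(m[0]+48*bs)/1000,np.degrees(np.arctan2(bs[1],bs[0]))+90,.283)
E
```

```text
tray [[ 613. -234.]
 [ 609. -374.]
 [ 423. -226.]
 [ 419. -365.]] [ 516.09183132 -299.674834  ]
mt [[ 376.6 -108.3]
 [ 474.6  -84.4]
 [ 432.4  -25.3]]
bis deg 34.88683292818075 V 0.7398100518575337 grasp [415.96065705 -80.81079173] [100.90294723  99.96902272]
drv tip, handle start,end, [[664. 161.]
 [672. 124.]
 [683.  79.]
 [677. 125.]
 [678. 102.]]
box [[573.  24.]
 [570. -28.]
 [533. -25.]
 [540.  26.]]
loupe [[457. 114.]]
t 1.4 p [124.7 535.7 404.7] shift mm [-423.5 -534.4  121.7] ydir 76.9 tilt -1.000 j7 -0.03 F [-0.4 -0.5  0. ] open 0.0856 yaw(+=cw) -48.0 or other
```

```bash
python3 -m creep '[{"dx":-0.04},{"dx":-0.04},{"dx":-0.04},{"dx":-0.04},{"dx":-0.04},{"dx":-0.04},{"dx":-0.04},{"dx":-0.04}]' 0.085 40
python3 -m creep '[{"dx":-0.04},{"dx":-0.04},{"dx":-0.024},{"dy":-0.04},{"dy":-0.04},{"dy":-0.04},{"dy":-0.04},{"dy":-0.04}]'
python3 -m creep '[{"dy":-0.04},{"dy":-0.04},{"dy":-0.04},{"dy":-0.04},{"dy":-0.04},{"dy":-0.04},{"dy":-0.04},{"dy":-0.04}]'
python3 -m creep '[{"dy":-0.014,"yaw":-7},{"yaw":-7},{"yaw":-7},{"yaw":-7},{"yaw":-7},{"yaw":-7},{"yaw":-6},{}]'
python3 - <<'E'
from h import *
go(.416,-.081,124.9,.283)
E
```

```text
t 1.4 p [124.7 535.7 404.7] shift mm [-423.5 -534.6  121.7] ydir 76.9 tilt -1.000 j7 -0.03 F [-0.4 -0.5  0. ] open 0.0856 yaw(+=cw) -48.0 or other$[0]: bad value
$[0]: bad value
$[0]: bad value
$[0]: bad value
```

```bash
python3 -m creep '[{"dx":-0.04,"dy":0,"dz":0,"yaw":0},{"dx":-0.04,"dy":0,"dz":0,"yaw":0}]' 0.085 40
```

```text
t: 1.62
eef_pos: [0.2, 0.5187, 0.4048]
tcp_rot: [-0.345, -3.121, -0.002]
contact_force: [2.7, 0.4, 0.1]
opening: 0.0849
```

```bash
python3 -m creep '[{"dx":-0.041,"dy":0,"dz":0,"yaw":0},{"dx":-0.041,"dy":0,"dz":0,"yaw":0},{"dx":-0.041,"dy":0,"dz":0,"yaw":0},{"dx":-0.041,"dy":0,"dz":0,"yaw":0},{"dx":-0.041,"dy":0,"dz":0,"yaw":0},{"dx":-0.041,"dy":0,"dz":0,"yaw":0},{"dx":-0.041,"dy":0,"dz":0,"yaw":0},{"dx":-0.041,"dy":0,"dz":0,"yaw":0}]'
python3 -m creep '[{"dx":-0.016,"dy":-0.03,"dz":0,"yaw":0},{"dx":0,"dy":-0.041,"dz":0,"yaw":0},{"dx":0,"dy":-0.041,"dz":0,"yaw":0},{"dx":0,"dy":-0.041,"dz":0,"yaw":0},{"dx":0,"dy":-0.041,"dz":0,"yaw":0},{"dx":0,"dy":-0.041,"dz":0,"yaw":0},{"dx":0,"dy":-0.041,"dz":0,"yaw":0},{"dx":0,"dy":-0.041,"dz":0,"yaw":0}]'
python3 -m creep '[{"dx":0,"dy":-0.041,"dz":0,"yaw":0},{"dx":0,"dy":-0.041,"dz":0,"yaw":0},{"dx":0,"dy":-0.041,"dz":0,"yaw":0},{"dx":0,"dy":-0.041,"dz":0,"yaw":0},{"dx":0,"dy":-0.041,"dz":0,"yaw":0},{"dx":0,"dy":0,"dz":0,"yaw":-7},{"dx":0,"dy":0,"dz":0,"yaw":-7},{"dx":0,"dy":0,"dz":0,"yaw":-7}]'
python3 -m creep '[{"dx":0,"dy":0,"dz":0.04,"yaw":-7},{"dx":0,"dy":0,"dz":0.04,"yaw":-7},{"dx":0,"dy":0,"dz":0.04,"yaw":-7},{"dx":0,"dy":0,"dz":0,"yaw":-6},{"dx":0,"dy":0,"dz":0,"yaw":0}]'
python3 - <<'E'
from h import *
go(.416,-.081,124.9,.187)
E
```

```text
t: 2.28
eef_pos: [0.5238, 0.4425, 0.4048]
tcp_rot: [0.358, 3.121, 0.0]
contact_force: [0.1, 1.4, 1.2]
opening: 0.085
t: 2.95
eef_pos: [0.465, 0.1289, 0.4048]
tcp_rot: [0.358, 3.121, 0.001]
contact_force: [1.4, -1.2, 0.5]
opening: 0.0851
t: 3.62
eef_pos: [0.419, -0.0699, 0.405]
tcp_rot: [-0.221, 3.133, 0.001]
contact_force: [-0.3, 1.0, -0.4]
opening: 0.0849
t: 4.03
eef_pos: [0.4179, -0.0686, 0.2824]
tcp_rot: [0.942, -2.991, -0.003]
contact_force: [0.2, -0.4, -0.1]
opening: 0.0849
t 4.0 p [417.9 -68.6 282.4] shift mm [ 8.2 -9.4 95.4] ydir 125.0 tilt -1.000 j7 2.39 F [ 0.2 -0.4 -0.1] open 0.0849 yaw(+=cw) 0.1 or other
```

```bash
python3 -m creep '[{"dx":0.008,"dy":-0.009,"dz":0.03,"yaw":0},{"dx":0,"dy":0,"dz":0.03,"yaw":0},{"dx":0,"dy":0,"dz":0.02,"yaw":0},{"dx":0,"dy":0,"dz":0.01,"yaw":0},{"dx":0,"dy":0,"dz":0.01,"yaw":0},{"dx":0,"dy":0,"dz":0,"yaw":0}]'
python3 -m creep '[{"dx":0,"dy":0,"dz":0,"yaw":0},{"dx":0,"dy":0,"dz":0,"yaw":0},{"dx":0,"dy":0,"dz":0,"yaw":0},{"dx":0,"dy":0,"dz":0,"yaw":0},{"dx":0,"dy":0,"dz":0,"yaw":0},{"dx":0,"dy":0,"dz":0,"yaw":0},{"dx":0,"dy":0,"dz":0,"yaw":0},{"dx":0,"dy":0,"dz":0,"yaw":0}]' 0.02 40
python3 - <<'E'
from h import *
go(.416,-.081,124.9,.182)
a=ctrl.read_camera("scene"); save(a,"d.png",(130,130,290,250),4)
E
```

```text
t: 4.53
eef_pos: [0.4182, -0.0808, 0.1843]
tcp_rot: [0.938, -2.998, -0.0]
contact_force: [-0.2, -0.3, -0.3]
opening: 0.085
t: 5.2
eef_pos: [0.4138, -0.0709, 0.1907]
tcp_rot: [0.952, -2.983, -0.044]
contact_force: [-27.3, 23.2, 77.9]
opening: 0.0316
t 5.2 p [413.8 -70.9 190.7] shift mm [ 4.  -9.8  8.4] ydir 125.4 tilt -1.000 j7 2.52 F [-27.3  23.2  77.9] open 0.0316 yaw(+=cw) 0.5 or other
```

View pics/d.png

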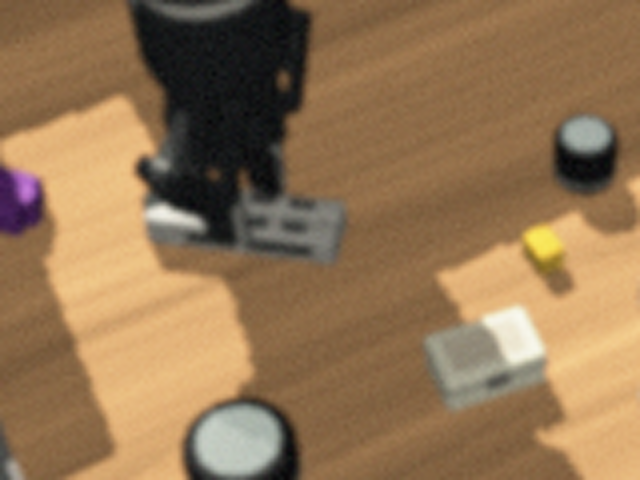

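Grip closed at 31.6 mm, the folded width, and the crop shows the front finger low on the shut tool at about (215,230). But the fingers are pushing the tool up with 78 N, probably because they swing onto the table as they close. I'll relieve that by raising.

```bash
python3 -m creep '[{"dx":0,"dy":0,"dz":-0.005,"yaw":0},{"dx":0,"dy":0,"dz":-0.005,"yaw":0},{"dx":0,"dy":0,"dz":0,"yaw":0}]'
python3 - <<'E'
from h import *
print(ctrl.get_obs()["torque"])
go(.416,-.081,124.9,.182)
b=ctrl.read_camera("top"); save(b,"e.png",(240,180,340,270),6)
for d in ctrl.masks_of(b,"multitool")[:3]: print(d["score"],d["rect"])
E
```

```text
t: 5.5
eef_pos: [0.4195, -0.0809, 0.1974]
tcp_rot: [-0.94, 2.991, -0.003]
contact_force: [0.9, 0.3, -0.3]
opening: 0.0203
[-0.00660543 -0.02794028 -0.04960888]
t 5.5 p [419.5 -80.9 197.4] shift mm [ 3.   2.  15.3] ydir 124.9 tilt -1.000 j7 2.50 F [ 0.9  0.3 -0.3] open 0.0203 yaw(+=cw) -0.0 or other
0.88 [322.2, 251.5, 356.2, 292.2]
0.61 [267.7, 212.9, 273.2, 227.9]
```

View pics/e.png

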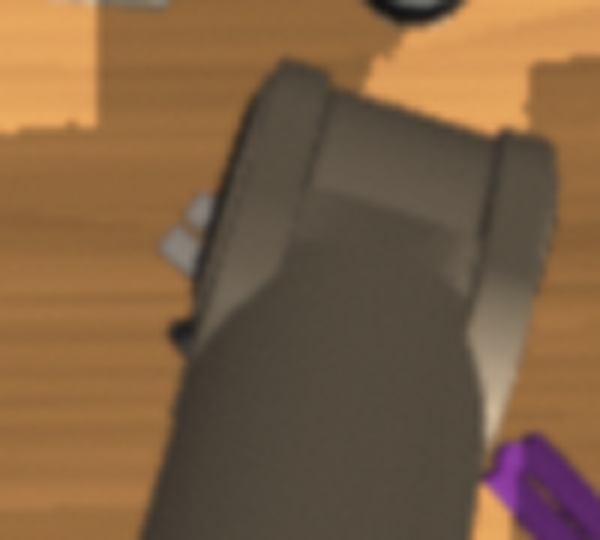

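The grip slipped off: the opening is now 20 mm with the fingers above the tool, though the two handle ends at (195,235) look nearly shut. I'll open, back off and look.

```bash
python3 -m creep '[{"dx":0,"dy":0,"dz":-0.03,"yaw":0},{"dx":0,"dy":0,"dz":-0.03,"yaw":0},{"dx":-0.022,"dy":0.031,"dz":-0.015,"yaw":0},{"dx":-0.022,"dy":0.031,"dz":0,"yaw":0},{"dx":-0.022,"dy":0.031,"dz":0,"yaw":0},{"dx":-0.022,"dy":0.031,"dz":0,"yaw":0},{"dx":-0.022,"dy":0.031,"dz":0,"yaw":0},{"dx":-0.022,"dy":0.031,"dz":0,"yaw":0}]' 0.085
python3 - <<'E'
from h import *
b=ctrl.read_camera("top"); save(b,"f.png",(250,190,330,260),7)
for d in ctrl.masks_of(b,"multitool")[:3]:
    m=d["pixels"].astype(np.uint8); k=cv2.findContours(m,0,1)[0]
    k=max(k,key=cv2.contourArea).reshape(-1,2)
    r=cv2.minAreaRect((pix2w(b,k,.02)[:,:2]*1000).astype(np.float32)); print(d["score"],d["rect"],r)
E
```

```text
t: 6.27
eef_pos: [0.4193, 0.1487, 0.269]
tcp_rot: [0.94, -2.996, 0.0]
contact_force: [0.5, -0.3, 0.4]
opening: 0.0847
0.95 [320.3, 250.4, 358.6, 294.0] ((303.3045654296875, -199.7318878173828), (110.2806396484375, 35.41526794433594), 40.96039962768555)
0.71 [267.6, 212.9, 304.0, 247.9] ((407.5799255371094, -70.76750183105469), (109.6587142944336, 33.622291564941406), 51.16157913208008)
```

View pics/f.png

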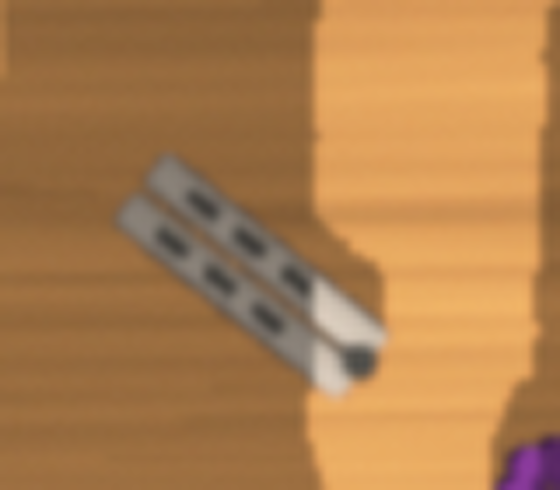

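The tool is nearly shut, with its pin at crop (360,362) and its long axis at 51° (centre 0.407, -0.071). I'll regrip it lower with the fingers pre-narrowed.

```bash
python3 -m creep '[{"dx":0.022,"dy":-0.031,"dz":0,"yaw":0},{"dx":0.022,"dy":-0.031,"dz":0,"yaw":0},{"dx":0.022,"dy":-0.031,"dz":0,"yaw":0},{"dx":0.022,"dy":-0.031,"dz":0,"yaw":0},{"dx":0.022,"dy":-0.031,"dz":0,"yaw":0},{"dx":0.022,"dy":-0.031,"dz":0,"yaw":0},{"dx":0,"dy":0,"dz":0,"yaw":-7},{"dx":0,"dy":0,"dz":0,"yaw":-7}]' 0.055 40
python3 -m creep '[{"dx":0,"dy":0,"dz":0,"yaw":-2.3},{"dx":0,"dy":0,"dz":0,"yaw":0},{"dx":0,"dy":0,"dz":0,"yaw":0}]'
python3 - <<'E'
from h import *
go(.407,-.071,141.2,.181)
E
```

```text
t: 7.03
eef_pos: [0.4171, -0.0845, 0.2691]
tcp_rot: [1.296, -2.86, 0.001]
contact_force: [-0.1, 0.3, -0.1]
opening: 0.0551
t: 7.28
eef_pos: [0.4175, -0.0813, 0.2691]
tcp_rot: [1.353, -2.834, -0.001]
contact_force: [0.3, 0.2, 0.3]
opening: 0.0549
t 7.3 p [417.5 -81.3 269.1] shift mm [-1.5 14.5 88.1] ydir 141.1 tilt -1.000 j7 2.71 F [0.3 0.2 0.3] open 0.0549 yaw(+=cw) -0.1 or other
```

```bash
python3 -m creep '[{"dx":-0.0015,"dy":0.0145,"dz":0.03,"yaw":0},{"dx":0,"dy":0,"dz":0.03,"yaw":0},{"dx":0,"dy":0,"dz":0.015,"yaw":0},{"dx":0,"dy":0,"dz":0.008,"yaw":0},{"dx":0,"dy":0,"dz":0.005,"yaw":0},{"dx":0,"dy":0,"dz":0,"yaw":0}]'
python3 -m creep '[{"dx":0,"dy":0,"dz":0,"yaw":0},{"dx":0,"dy":0,"dz":0,"yaw":0},{"dx":0,"dy":0,"dz":0,"yaw":0},{"dx":0,"dy":0,"dz":0,"yaw":0},{"dx":0,"dy":0,"dz":0,"yaw":0}]' 0.02 40
python3 - <<'E'
from h import *
go(.407,-.071,141.2,.181)
E
```

```text
t: 7.78
eef_pos: [0.4075, -0.0706, 0.1812]
tcp_rot: [1.356, -2.833, -0.0]
contact_force: [0.2, 0.5, -0.4]
opening: 0.055
t: 8.2
eef_pos: [0.4082, -0.0706, 0.1828]
tcp_rot: [-1.356, 2.831, -0.001]
contact_force: [-2.2, 0.7, 6.8]
opening: 0.0304
t 8.2 p [408.2 -70.6 182.8] shift mm [1.1 0.7 1.8] ydir 141.2 tilt -1.000 j7 2.76 F [-2.2  0.7  6.8] open 0.0304 yaw(+=cw) -0.0 or other
```

```bash
python3 -m creep '[{"dx":0,"dy":0,"dz":-0.01,"yaw":0},{"dx":0,"dy":0,"dz":-0.02,"yaw":0},{"dx":0,"dy":0,"dz":-0.03,"yaw":0},{"dx":0,"dy":0,"dz":-0.03,"yaw":0},{"dx":0,"dy":0,"dz":0,"yaw":0},{"dx":0,"dy":0,"dz":0,"yaw":0}]'
python3 - <<'E'
from h import *
go(.4898,-.2589,87.6,.28)
a=ctrl.read_camera("scene"); save(a,"g.png",(110,90,270,230),4)
E
```

```text
t: 8.7
eef_pos: [0.4083, -0.0706, 0.2731]
tcp_rot: [-1.356, 2.829, -0.003]
contact_force: [-0.1, 0.4, -3.9]
opening: 0.0306
t 8.7 p [408.3 -70.6 273.1] shift mm [  95.6 -181.5   -6.5] ydir 141.2 tilt -1.000 j7 2.68 F [-0.1  0.4 -3.9] open 0.0306 yaw(+=cw) 53.6 or other
```

View pics/g.png

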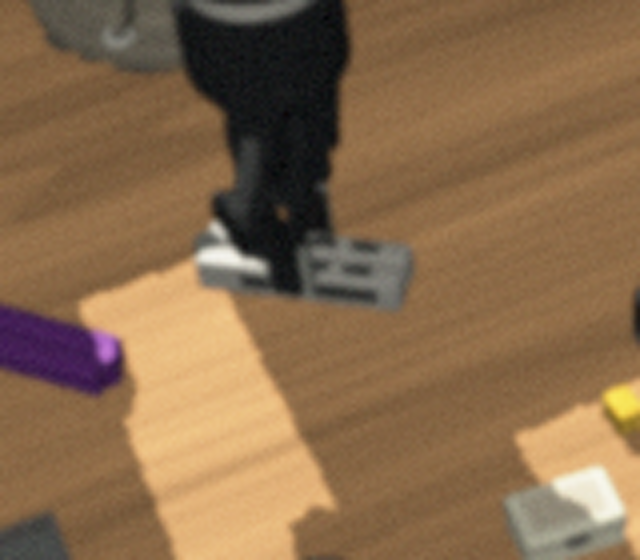

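The tool is lifted shut and level; the crop shows both handles together between (200,260) and (410,280). Next, the tray's longest pocket.

```bash
python3 -m creep '[{"dx":0.019,"dy":-0.036,"dz":0,"yaw":0},{"dx":0.019,"dy":-0.036,"dz":0,"yaw":0},{"dx":0.019,"dy":-0.036,"dz":0,"yaw":0},{"dx":0.019,"dy":-0.036,"dz":0,"yaw":0},{"dx":0.019,"dy":-0.036,"dz":0,"yaw":0},{"dx":0,"dy":0,"dz":0,"yaw":7},{"dx":0,"dy":0,"dz":0,"yaw":7},{"dx":0,"dy":0,"dz":0,"yaw":7}]'
python3 -m creep '[{"dx":0,"dy":0,"dz":0,"yaw":7},{"dx":0,"dy":0,"dz":0,"yaw":7},{"dx":0,"dy":0,"dz":0,"yaw":7},{"dx":0,"dy":0,"dz":0,"yaw":7},{"dx":0,"dy":0,"dz":0,"yaw":4.6},{"dx":0,"dy":0,"dz":0,"yaw":0},{"dx":0,"dy":0,"dz":0,"yaw":0}]'
python3 - <<'E'
from h import *
go(.4898,-.2589,87.6,.191)
E
```

```text
t: 9.42
eef_pos: [0.4864, -0.2595, 0.2685]
tcp_rot: [0.8, -3.034, -0.006]
contact_force: [0.2, 0.5, -3.3]
opening: 0.0307
t: 10.0
eef_pos: [0.4876, -0.2568, 0.2696]
tcp_rot: [-0.062, -3.137, -0.002]
contact_force: [-0.3, 0.3, -2.4]
opening: 0.0308
t 10.0 p [ 487.6 -256.8  269.6] shift mm [-2.6 -2.1 78.6] ydir 87.7 tilt -1.000 j7 2.19 F [-0.3  0.3 -2.4] open 0.0308 yaw(+=cw) 0.1 or other
```

```bash
python3 -m creep '[{"dx":-0.0026,"dy":-0.0021,"dz":0.03,"yaw":0},{"dx":0,"dy":0,"dz":0.025,"yaw":0},{"dx":0,"dy":0,"dz":0.015,"yaw":0},{"dx":0,"dy":0,"dz":0.006,"yaw":0},{"dx":0,"dy":0,"dz":0.003,"yaw":0},{"dx":0,"dy":0,"dz":0,"yaw":0}]'
python3 - <<'E'
from h import *
go(.4898,-.2589,87.6,.189)
a=ctrl.read_camera("scene"); save(a,"h.png",(40,170,180,320),4)
E
```

```text
t: 10.5
eef_pos: [0.4907, -0.2596, 0.1922]
tcp_rot: [-0.065, -3.14, -0.001]
contact_force: [0.2, -0.9, -1.3]
opening: 0.0308
t 10.5 p [ 490.7 -259.6  192.2] shift mm [0.9 0.7 3.2] ydir 87.6 tilt -1.000 j7 2.24 F [ 0.2 -0.9 -1.3] open 0.0308 yaw(+=cw) 0.0 or other
```

View pics/h.png

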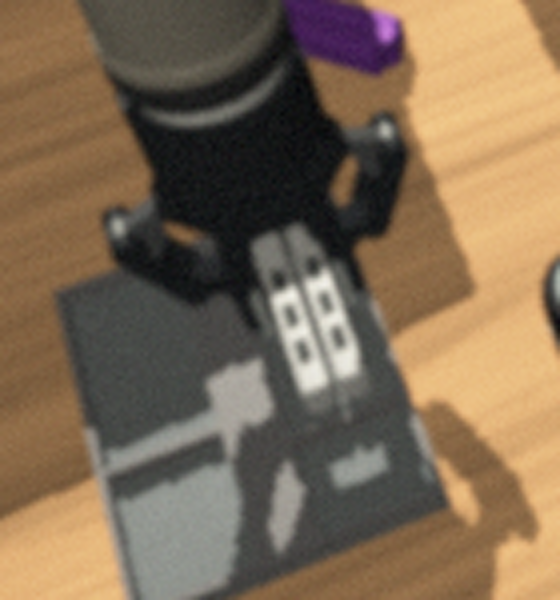

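The shut tool hangs over the longest pocket at about (315,340), clear of the end rib at (345,410). I'll lower, release and rise.

```bash
python3 -m creep '[{"dx":0,"dy":0,"dz":0.003,"yaw":0},{"dx":0,"dy":0,"dz":0,"yaw":0}]'
python3 -m creep '[{"dx":0,"dy":0,"dz":0,"yaw":0},{"dx":0,"dy":0,"dz":0,"yaw":0},{"dx":0,"dy":0,"dz":0,"yaw":0},{"dx":0,"dy":0,"dz":-0.01,"yaw":0},{"dx":0,"dy":0,"dz":-0.03,"yaw":0},{"dx":0,"dy":0,"dz":-0.04,"yaw":0},{"dx":0,"dy":0,"dz":-0.01,"yaw":0}]' 0.05
python3 - <<'E'
from h import *
go(.457,.114,87.6,.28)
E
```

```text
t: 10.72
eef_pos: [0.4912, -0.2599, 0.1905]
tcp_rot: [0.066, 3.139, -0.001]
contact_force: [0.2, -0.4, -2.0]
opening: 0.0306
t: 11.3
eef_pos: [0.4925, -0.2613, 0.2864]
tcp_rot: [0.066, 3.131, -0.008]
contact_force: [0.7, -0.8, -0.4]
opening: 0.0502
t 11.3 p [ 492.5 -261.3  286.4] shift mm [ 51.5 373.5   4.1] ydir 87.6 tilt -1.000 j7 2.19 F [ 0.7 -0.8 -0.4] open 0.0502 yaw(+=cw) -0.0 or other
```

```bash
python3 -m creep '[{"dx":0.005,"dy":0.041,"dz":0,"yaw":0},{"dx":0.005,"dy":0.041,"dz":0,"yaw":0},{"dx":0.005,"dy":0.041,"dz":0,"yaw":0},{"dx":0.005,"dy":0.041,"dz":0,"yaw":0},{"dx":0.005,"dy":0.041,"dz":0,"yaw":0},{"dx":0.005,"dy":0.041,"dz":0,"yaw":0},{"dx":0.005,"dy":0.041,"dz":0,"yaw":0},{"dx":0.005,"dy":0.041,"dz":0,"yaw":0}]' 0.07 30
python3 -m creep '[{"dx":0.006,"dy":0.023,"dz":0,"yaw":0},{"dx":0.006,"dy":0.023,"dz":0,"yaw":0},{"dx":0,"dy":0,"dz":0,"yaw":0},{"dx":0,"dy":0,"dz":0,"yaw":0}]'
python3 - <<'E'
from h import *
go(.457,.114,87.6,.184)
b=ctrl.read_camera("top"); save(b,"i.png",(335,135,415,240),5)
for d in ctrl.masks_of(b,"multitool")[:3]:
    m=d["pixels"].astype(np.uint8); k=cv2.findContours(m,0,1)[0]
    k=max(k,key=cv2.contourArea).reshape(-1,2)
    r=cv2.minAreaRect((pix2w(b,k,.025)[:,:2]*1000).astype(np.float32)); print(d["score"],d["rect"],r)
E
```

```text
t: 11.97
eef_pos: [0.4643, 0.0715, 0.2809]
tcp_rot: [0.067, 3.139, 0.001]
contact_force: [0.9, -0.3, -0.6]
opening: 0.07
t: 12.3
eef_pos: [0.4544, 0.1176, 0.2804]
tcp_rot: [0.06, 3.14, 0.001]
contact_force: [-0.6, -1.3, 0.2]
opening: 0.07
t 12.3 p [454.4 117.6 280.4] shift mm [-2.6 -3.5 96.4] ydir 87.8 tilt -1.000 j7 1.35 F [-0.6 -1.3  0.2] open 0.0700 yaw(+=cw) 0.2 or other
0.81 [354.1, 176.8, 366.8, 218.5] ((491.5550537109375, -258.5685119628906), (35.673828125, 110.75450134277344), 87.72679138183594)
0.8 [321.4, 250.7, 358.1, 293.7] ((304.3717346191406, -199.5362548828125), (109.64218139648438, 34.0146598815918), 41.69248962402344)
```

View pics/i.png

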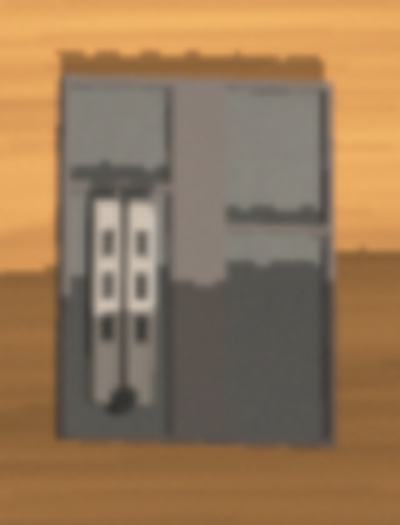

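The multitool lies shut and centred in the longest pocket, between (95,195) and (155,405). Now the small loupe.

```bash
python3 -m creep '[{"dx":-0.0026,"dy":-0.0035,"dz":0.03,"yaw":0},{"dx":0,"dy":0,"dz":0.03,"yaw":0},{"dx":0,"dy":0,"dz":0.02,"yaw":0},{"dx":0,"dy":0,"dz":0.01,"yaw":0},{"dx":0,"dy":0,"dz":0.006,"yaw":0},{"dx":0,"dy":0,"dz":0,"yaw":0}]'
python3 -m creep '[{"dx":0,"dy":0,"dz":0,"yaw":0},{"dx":0,"dy":0,"dz":0,"yaw":0},{"dx":0,"dy":0,"dz":0,"yaw":0},{"dx":0,"dy":0,"dz":0,"yaw":0},{"dx":0,"dy":0,"dz":0,"yaw":0},{"dx":0,"dy":0,"dz":0,"yaw":0}]' 0.02 30
python3 -m creep '[{"dx":0,"dy":0,"dz":-0.01,"yaw":0},{"dx":0,"dy":0,"dz":-0.03,"yaw":0},{"dx":0,"dy":0,"dz":-0.03,"yaw":0},{"dx":0,"dy":0,"dz":-0.03,"yaw":0},{"dx":0,"dy":0,"dz":0,"yaw":0}]'
python3 - <<'E'
from h import *
go(.5826,-.2628,87.6,.28)
a=ctrl.read_camera("scene"); save(a,"j.png",(220,70,340,190),4)
E
```

```text
t: 12.9
eef_pos: [0.4571, 0.1115, 0.1832]
tcp_rot: [-0.069, -3.14, 0.002]
contact_force: [0.1, 0.0, -0.3]
opening: 0.0702
t: 13.4
eef_pos: [0.4578, 0.1128, 0.1852]
tcp_rot: [0.066, 3.138, 0.002]
contact_force: [-0.4, -1.1, 6.0]
opening: 0.0347
t: 13.82
eef_pos: [0.4597, 0.113, 0.2902]
tcp_rot: [0.066, 3.128, 0.007]
contact_force: [0.7, 1.0, -0.8]
opening: 0.0346
t 13.8 p [459.7 113.  290.2] shift mm [-138.5 -370.4   10. ] ydir 87.6 tilt -1.000 j7 1.36 F [ 0.7  1.  -0.8] open 0.0346 yaw(+=cw) -0.0 or other
```

View pics/j.png

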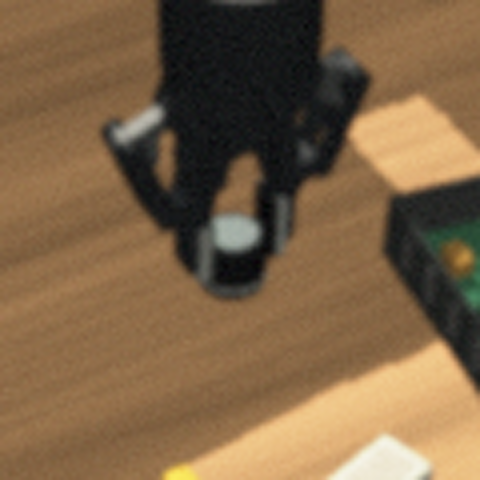

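The loupe is held upright at (235,255). Carrying it to the square pocket.

```bash
python3 -m creep '[{"dx":-0.014,"dy":-0.037,"dz":0,"yaw":0},{"dx":-0.014,"dy":-0.037,"dz":0,"yaw":0},{"dx":-0.014,"dy":-0.037,"dz":0,"yaw":0},{"dx":-0.014,"dy":-0.037,"dz":0,"yaw":0},{"dx":-0.014,"dy":-0.037,"dz":0,"yaw":0},{"dx":-0.014,"dy":-0.037,"dz":0,"yaw":0},{"dx":-0.014,"dy":-0.037,"dz":0,"yaw":0},{"dx":-0.014,"dy":-0.037,"dz":0,"yaw":0}]'
python3 -m creep '[{"dx":-0.014,"dy":-0.037,"dz":0,"yaw":0},{"dx":-0.0125,"dy":-0.037,"dz":0,"yaw":0},{"dx":0,"dy":0,"dz":0.02,"yaw":0},{"dx":0,"dy":0,"dz":0,"yaw":0},{"dx":0,"dy":0,"dz":0,"yaw":0}]'
python3 - <<'E'
from h import *
go(.5826,-.2628,87.6,.190)
E
```

```text
t: 14.53
eef_pos: [0.5563, -0.1892, 0.2828]
tcp_rot: [-0.066, -3.139, -0.001]
contact_force: [0.8, 1.5, 0.5]
opening: 0.0346
t: 14.95
eef_pos: [0.5789, -0.2624, 0.2614]
tcp_rot: [-0.067, -3.136, -0.004]
contact_force: [0.6, -0.2, -0.8]
opening: 0.0345
t 14.9 p [ 578.9 -262.4  261.4] shift mm [-4.1 -0.4 71.4] ydir 87.5 tilt -1.000 j7 2.14 F [ 0.6 -0.2 -0.8] open 0.0345 yaw(+=cw) -0.1 or other
```

```bash
python3 -m creep '[{"dx":-0.004,"dy":0,"dz":0.03,"yaw":0},{"dx":0,"dy":0,"dz":0.025,"yaw":0},{"dx":0,"dy":0,"dz":0.01,"yaw":0},{"dx":0,"dy":0,"dz":0.005,"yaw":0},{"dx":0,"dy":0,"dz":0,"yaw":0},{"dx":0,"dy":0,"dz":0,"yaw":0}]'
python3 -m creep '[{"dx":0,"dy":0,"dz":0,"yaw":0},{"dx":0,"dy":0,"dz":0,"yaw":0},{"dx":0,"dy":0,"dz":0,"yaw":0},{"dx":0,"dy":0,"dz":-0.01,"yaw":0},{"dx":0,"dy":0,"dz":-0.03,"yaw":0},{"dx":0,"dy":0,"dz":-0.04,"yaw":0},{"dx":0,"dy":0,"dz":-0.01,"yaw":0},{"dx":0,"dy":0,"dz":0,"yaw":0}]' 0.05
python3 - <<'E'
from h import *
go(.677,.101,12,.28)
a=ctrl.read_camera("scene");b=ctrl.read_camera("top")
for ua,ub in [((369,271),(211.5,92.5))]:
    p1=np.array(a["position"]);p2=np.array(b["position"])
    d1=pix2w(a,ua,0)[0]-p1;d2=pix2w(b,ub,0)[0]-p2
    s=np.linalg.lstsq(np.c_[d1,-d2],p2-p1,rcond=None)[0]; print("bowl",p1+s[0]*d1,p2+s[1]*d2)
print([pix2w(b,(211.5,106),z)[0].round(3) for z in(0,.03,.05)])
for d in ctrl.masks_of(b,"stubby_driver")[:2]:
    k=max(cv2.findContours(d["pixels"].astype(np.uint8),0,1)[0],key=cv2.contourArea).reshape(-1,2)
    print(d["score"],d["rect"],cv2.minAreaRect((pix2w(b,k,.015)[:,:2]*1000).astype(np.float32)))
save(b,"k.png",(180,75,245,145),8)
E
```

```text
t: 15.45
eef_pos: [0.5844, -0.2627, 0.195]
tcp_rot: [0.065, 3.139, -0.001]
contact_force: [0.0, 0.9, 0.4]
opening: 0.0348
t: 16.12
eef_pos: [0.5854, -0.2645, 0.2901]
tcp_rot: [0.066, 3.13, -0.007]
contact_force: [1.4, -0.4, 0.8]
opening: 0.05
t 16.1 p [ 585.4 -264.5  290.1] shift mm [-76.  369.    9.3] ydir 87.6 tilt -1.000 j7 2.13 F [ 1.4 -0.4  0.8] open 0.0500 yaw(+=cw) 75.6 or other
bowl [0.77242222 0.12101937 0.02878888] [0.77132057 0.11907009 0.02816344]
[array([0.743, 0.123, 0.   ]), array([0.734, 0.119, 0.03 ]), array([0.728, 0.116, 0.05 ])]
0.67 [193.5, 122.5, 228.7, 132.6] ((673.5371704101562, 120.09877014160156), (27.749120712280273, 86.99884033203125), 13.138601303100586)
0.65 [151.5, 107.4, 185.8, 124.5] ((715.8140258789062, 238.75802612304688), (28.296714782714844, 86.89842987060547), 21.150371551513672)
```

View pics/k.png

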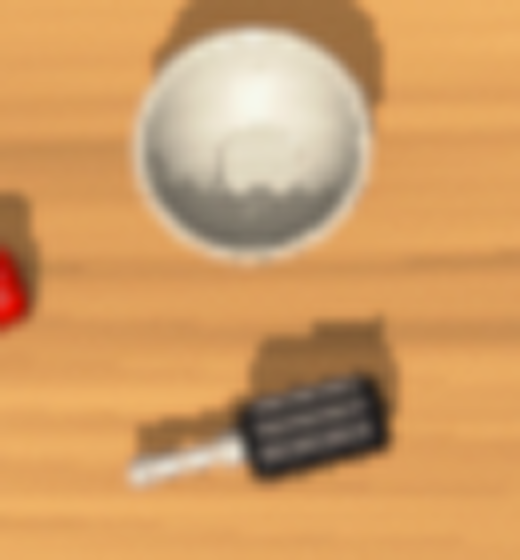

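The stubby black driver has its handle at (315,427) and blade tip at (135,475). The bowl's rim is at x ≥ 0.734, so the fingers need a narrow opening of 46 mm.

```bash
python3 -m creep '[{"dx":-0.0077,"dy":0.037,"dz":0,"yaw":0},{"dx":-0.0077,"dy":0.037,"dz":0,"yaw":0},{"dx":-0.0077,"dy":0.037,"dz":0,"yaw":0},{"dx":-0.0077,"dy":0.037,"dz":0,"yaw":0},{"dx":-0.0077,"dy":0.037,"dz":0,"yaw":0},{"dx":-0.0077,"dy":0.037,"dz":0,"yaw":0},{"dx":-0.0077,"dy":0.037,"dz":0,"yaw":0},{"dx":-0.0077,"dy":0.037,"dz":0,"yaw":0}]' 0.046 35
python3 -m creep '[{"dx":-0.0077,"dy":0.037,"dz":0,"yaw":0},{"dx":-0.0077,"dy":0.036,"dz":0,"yaw":0},{"dx":0,"dy":0,"dz":0,"yaw":7},{"dx":0,"dy":0,"dz":0,"yaw":7},{"dx":0,"dy":0,"dz":0,"yaw":7},{"dx":0,"dy":0,"dz":0,"yaw":7},{"dx":0,"dy":0,"dz":0,"yaw":7},{"dx":0,"dy":0,"dz":0,"yaw":7}]'
python3 -m creep '[{"dx":0,"dy":0,"dz":0,"yaw":7},{"dx":0,"dy":0,"dz":0,"yaw":7},{"dx":0,"dy":0,"dz":0,"yaw":7},{"dx":0,"dy":0,"dz":0,"yaw":7},{"dx":0,"dy":0,"dz":0,"yaw":4.6},{"dx":0,"dy":0,"dz":0,"yaw":0},{"dx":0,"dy":0,"dz":0,"yaw":0}]'
python3 - <<'E'
from h import *
go(.677,.101,13,.182)
E
```

```text
t: 16.93
eef_pos: [0.6572, 0.0322, 0.2817]
tcp_rot: [-0.066, -3.137, 0.0]
contact_force: [0.5, 0.7, -0.5]
opening: 0.0458
t: 17.6
eef_pos: [0.6755, 0.1025, 0.2814]
tcp_rot: [-1.195, -2.902, 0.003]
contact_force: [-0.9, -0.4, -0.6]
opening: 0.0458
t: 18.18
eef_pos: [0.6757, 0.1026, 0.282]
tcp_rot: [-1.952, -2.459, 0.004]
contact_force: [0.1, -0.4, 0.7]
opening: 0.0459
t 18.2 p [675.7 102.6 282. ] shift mm [ -1.8   1.2 100. ] ydir 13.1 tilt -1.000 j7 0.37 F [ 0.1 -0.4  0.7] open 0.0459 yaw(+=cw) 0.1 or other
```

```bash
python3 -m creep '[{"dx":-0.0018,"dy":0.0012,"dz":0.035,"yaw":0},{"dx":0,"dy":0,"dz":0.03,"yaw":0},{"dx":0,"dy":0,"dz":0.02,"yaw":0},{"dx":0,"dy":0,"dz":0.01,"yaw":0},{"dx":0,"dy":0,"dz":0.003,"yaw":0},{"dx":0,"dy":0,"dz":0,"yaw":0}]'
python3 -m creep '[{"dx":0,"dy":0,"dz":0,"yaw":0},{"dx":0,"dy":0,"dz":0,"yaw":0},{"dx":0,"dy":0,"dz":0,"yaw":0},{"dx":0,"dy":0,"dz":0,"yaw":0},{"dx":0,"dy":0,"dz":0,"yaw":0}]' 0.012 35
python3 -m creep '[{"dx":0,"dy":0,"dz":-0.01,"yaw":0},{"dx":0,"dy":0,"dz":-0.03,"yaw":0},{"dx":0,"dy":0,"dz":-0.03,"yaw":0},{"dx":0,"dy":0,"dz":-0.02,"yaw":0},{"dx":0,"dy":0,"dz":0,"yaw":0}]'
python3 - <<'E'
from h import *
go(.4954,-.3392,87.6,.28)
a=ctrl.read_camera("scene"); save(a,"l.png",(270,120,410,260),4)
E
```

```text
t: 18.68
eef_pos: [0.6777, 0.1009, 0.1851]
tcp_rot: [-1.954, -2.459, 0.001]
contact_force: [-0.2, 0.2, 0.7]
opening: 0.0462
t: 19.1
eef_pos: [0.6788, 0.1008, 0.1879]
tcp_rot: [1.954, 2.457, 0.004]
contact_force: [-0.3, 0.7, 6.8]
opening: 0.0246
t: 19.52
eef_pos: [0.6795, 0.1005, 0.2819]
tcp_rot: [1.951, 2.453, 0.011]
contact_force: [0.4, -0.2, 0.6]
opening: 0.0248
t 19.5 p [679.5 100.5 281.9] shift mm [-3.869e+02 -2.784e+02 -2.000e-01] ydir 13.0 tilt -1.000 j7 0.37 F [ 0.4 -0.2  0.6] open 0.0248 yaw(+=cw) -74.6 or other
```

View pics/l.png

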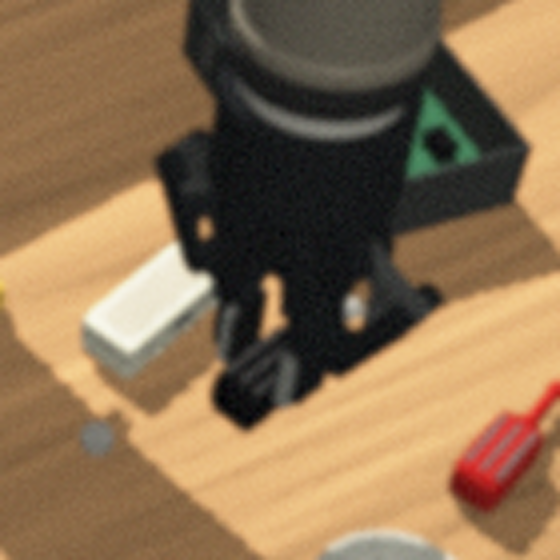

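The driver's handle is held at (250,380); the red one is untouched. Carrying it to the other row's longer pocket.

```bash
python3 -m creep '[{"dx":-0.0322,"dy":-0.0232,"dz":0,"yaw":0},{"dx":-0.0322,"dy":-0.0232,"dz":0,"yaw":0},{"dx":-0.0322,"dy":-0.0232,"dz":0,"yaw":0},{"dx":-0.0322,"dy":-0.0232,"dz":0,"yaw":0},{"dx":-0.0322,"dy":-0.0232,"dz":0,"yaw":0},{"dx":-0.0322,"dy":-0.0232,"dz":0,"yaw":0},{"dx":-0.0322,"dy":-0.0232,"dz":0,"yaw":0},{"dx":-0.0322,"dy":-0.0232,"dz":0,"yaw":0}]'
python3 -m creep '[{"dx":-0.0322,"dy":-0.0232,"dz":0,"yaw":0},{"dx":-0.0322,"dy":-0.0232,"dz":0,"yaw":0},{"dx":-0.0322,"dy":-0.0232,"dz":0,"yaw":0},{"dx":-0.0322,"dy":-0.0232,"dz":0,"yaw":0},{"dx":0,"dy":0,"dz":0,"yaw":-7},{"dx":0,"dy":0,"dz":0,"yaw":-7},{"dx":0,"dy":0,"dz":0,"yaw":-7},{"dx":0,"dy":0,"dz":0,"yaw":-7}]'
python3 -m creep '[{"dx":0,"dy":0,"dz":0,"yaw":-7},{"dx":0,"dy":0,"dz":0,"yaw":-7},{"dx":0,"dy":0,"dz":0,"yaw":-7},{"dx":0,"dy":0,"dz":0,"yaw":-7},{"dx":0,"dy":0,"dz":0,"yaw":-7},{"dx":0,"dy":0,"dz":0,"yaw":-7},{"dx":0,"dy":0,"dz":0,"yaw":-4.6},{"dx":0,"dy":0,"dz":0,"yaw":0}]'
python3 - <<'E'
from h import *
go(.4954,-.3392,87.6,.193)
E
```

```text
t: 20.23
eef_pos: [0.5532, -0.1926, 0.2741]
tcp_rot: [-1.953, -2.456, 0.001]
contact_force: [0.5, -1.2, -0.5]
opening: 0.0249
t: 20.9
eef_pos: [0.4927, -0.3377, 0.2739]
tcp_rot: [-1.294, -2.859, -0.002]
contact_force: [0.3, 0.6, -0.5]
opening: 0.0251
t: 21.57
eef_pos: [0.4928, -0.3375, 0.2741]
tcp_rot: [-0.064, -3.138, -0.004]
contact_force: [-0.4, 0.5, -0.4]
opening: 0.0247
t 21.6 p [ 492.8 -337.5  274.1] shift mm [-2.9 -1.8 81.1] ydir 87.7 tilt -1.000 j7 2.30 F [-0.4  0.5 -0.4] open 0.0247 yaw(+=cw) 0.1 or other
```

```bash
python3 -m creep '[{"dx":-0.0029,"dy":-0.0018,"dz":0.03,"yaw":0},{"dx":0,"dy":0,"dz":0.03,"yaw":0},{"dx":0,"dy":0,"dz":0.012,"yaw":0},{"dx":0,"dy":0,"dz":0.006,"yaw":0},{"dx":0,"dy":0,"dz":0.004,"yaw":0},{"dx":0,"dy":0,"dz":0,"yaw":0},{"dx":0,"dy":0,"dz":0,"yaw":0}]'
python3 -m creep '[{"dx":0,"dy":0,"dz":0,"yaw":0},{"dx":0,"dy":0,"dz":0,"yaw":0},{"dx":0,"dy":0,"dz":0,"yaw":0},{"dx":0,"dy":0,"dz":-0.01,"yaw":0},{"dx":0,"dy":0,"dz":-0.03,"yaw":0},{"dx":0,"dy":0,"dz":-0.04,"yaw":0},{"dx":0,"dy":0,"dz":-0.01,"yaw":0},{"dx":0,"dy":0,"dz":0,"yaw":0}]' 0.042
python3 - <<'E'
from h import *
b=ctrl.read_camera("top")
for d in ctrl.masks_of(b,"short_box")[:2]:
    k=max(cv2.findContours(d["pixels"].astype(np.uint8),0,1)[0],key=cv2.contourArea).reshape(-1,2)
    print(d["score"],d["rect"],cv2.minAreaRect((pix2w(b,k,.024)[:,:2]*1000).astype(np.float32)))
go(.553,0,-6,.28)
E
```

```text
t: 22.15
eef_pos: [0.4968, -0.3406, 0.1949]
tcp_rot: [0.067, 3.139, -0.002]
contact_force: [-0.2, -1.1, -0.1]
opening: 0.0249
t: 22.82
eef_pos: [0.4976, -0.3417, 0.2895]
tcp_rot: [0.066, 3.131, -0.009]
contact_force: [0.2, -0.3, 0.4]
opening: 0.042
0.53 [248.9, 166.1, 267.1, 182.5] ((553.7120971679688, -0.9159812927246094), (53.37819290161133, 36.74778366088867), 82.6200942993164)
t 22.9 p [ 496.4 -340.1  284.8] shift mm [-42.3 342.2   4.7] ydir 87.6 tilt -1.000 j7 2.30 F [ 0.4  0.  -0.6] open 0.0420 yaw(+=cw) -86.4 or other
```

```bash
python3 -m creep '[{"dx":-0.0048,"dy":0.038,"dz":0,"yaw":0},{"dx":-0.0048,"dy":0.038,"dz":0,"yaw":0},{"dx":-0.0048,"dy":0.038,"dz":0,"yaw":0},{"dx":-0.0048,"dy":0.038,"dz":0,"yaw":0},{"dx":-0.0048,"dy":0.038,"dz":0,"yaw":0},{"dx":-0.0048,"dy":0.038,"dz":0,"yaw":0},{"dx":-0.0048,"dy":0.038,"dz":0,"yaw":0},{"dx":-0.0048,"dy":0.038,"dz":0,"yaw":0}]' 0.062 35
python3 -m creep '[{"dx":-0.0048,"dy":0.038,"dz":0,"yaw":0},{"dx":0,"dy":0,"dz":0,"yaw":7.1},{"dx":0,"dy":0,"dz":0,"yaw":7.1},{"dx":0,"dy":0,"dz":0,"yaw":7.1},{"dx":0,"dy":0,"dz":0,"yaw":7.1},{"dx":0,"dy":0,"dz":0,"yaw":7.1},{"dx":0,"dy":0,"dz":0,"yaw":7.1},{"dx":0,"dy":0,"dz":0,"yaw":7.1}]'
python3 -m creep '[{"dx":0,"dy":0,"dz":0,"yaw":7.1},{"dx":0,"dy":0,"dz":0,"yaw":7.1},{"dx":0,"dy":0,"dz":0,"yaw":7.1},{"dx":0,"dy":0,"dz":0,"yaw":7.1},{"dx":0,"dy":0,"dz":0,"yaw":7.1},{"dx":0,"dy":0,"dz":0,"yaw":7.1},{"dx":0,"dy":0,"dz":0,"yaw":1.2},{"dx":0,"dy":0,"dz":0,"yaw":0}]'
python3 - <<'E'
from h import *
go(.553,-0.001,-7,.183)
b=ctrl.read_camera("top"); save(b,"m.png",(335,135,415,240),5)
E
```

```text
t: 23.58
eef_pos: [0.5465, -0.0358, 0.2822]
tcp_rot: [-0.066, -3.138, -0.0]
contact_force: [0.5, 0.4, -0.2]
opening: 0.0623
t: 24.25
eef_pos: [0.5529, 0.0, 0.282]
tcp_rot: [-1.387, -2.815, 0.003]
contact_force: [1.0, -0.4, -0.4]
opening: 0.0622
t: 24.92
eef_pos: [0.5532, 0.0001, 0.2824]
tcp_rot: [-2.33, -2.105, 0.004]
contact_force: [-0.6, -0.2, 0.4]
opening: 0.0621
t 24.9 p [5.532e+02 1.000e-01 2.824e+02] shift mm [-1.   0.2 99.4] ydir -5.8 tilt -1.000 j7 0.19 F [-0.6 -0.2  0.4] open 0.0621 yaw(+=cw) 1.2 or other
```

View pics/m.png

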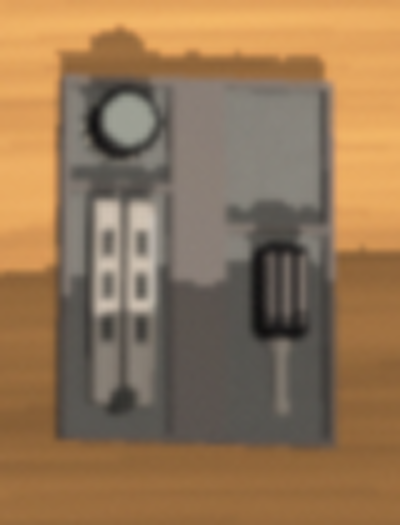

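The loupe stands in the square pocket at (125,120) and the driver lies lengthwise in its pocket between (280,243) and (283,415). Now the short box.

```bash
python3 -m creep '[{"dx":-0.001,"dy":0,"dz":0.035,"yaw":0},{"dx":0,"dy":0,"dz":0.03,"yaw":0},{"dx":0,"dy":0,"dz":0.02,"yaw":0},{"dx":0,"dy":0,"dz":0.01,"yaw":0},{"dx":0,"dy":0,"dz":0.004,"yaw":0},{"dx":0,"dy":0,"dz":0,"yaw":0}]'
python3 -m creep '[{"dx":0,"dy":0,"dz":0,"yaw":0},{"dx":0,"dy":0,"dz":0,"yaw":0},{"dx":0,"dy":0,"dz":0,"yaw":0},{"dx":0,"dy":0,"dz":0,"yaw":0},{"dx":0,"dy":0,"dz":0,"yaw":0},{"dx":0,"dy":0,"dz":0,"yaw":0}]' 0.02 35
python3 -m creep '[{"dx":0,"dy":0,"dz":-0.01,"yaw":0},{"dx":0,"dy":0,"dz":-0.03,"yaw":0},{"dx":0,"dy":0,"dz":-0.03,"yaw":0},{"dx":0,"dy":0,"dz":-0.03,"yaw":0},{"dx":0,"dy":0,"dz":0,"yaw":0}]'
python3 - <<'E'
from h import *
go(.5693,-.3423,87.6,.28)
E
```

```text
t: 25.47
eef_pos: [0.5535, -0.0012, 0.1842]
tcp_rot: [-2.332, -2.105, 0.001]
contact_force: [0.0, 0.2, -0.1]
opening: 0.062
t: 25.97
eef_pos: [0.5547, -0.0014, 0.1864]
tcp_rot: [2.331, 2.103, 0.004]
contact_force: [-0.4, 0.7, 6.3]
opening: 0.0327
t: 26.38
eef_pos: [0.556, -0.0022, 0.2912]
tcp_rot: [2.327, 2.099, 0.014]
contact_force: [-0.2, -1.5, 0.4]
opening: 0.0329
t 26.4 p [556.   -2.2 291.2] shift mm [-337.    48.2   11.2] ydir -5.9 tilt -1.000 j7 0.19 F [-0.2 -1.5  0.4] open 0.0329 yaw(+=cw) 86.5 or other
```

```bash
python3 -m creep '[{"dx":-0.0375,"dy":0.0054,"dz":0,"yaw":0},{"dx":-0.0375,"dy":0.0054,"dz":0,"yaw":0},{"dx":-0.0375,"dy":0.0054,"dz":0,"yaw":0},{"dx":-0.0375,"dy":0.0054,"dz":0,"yaw":0},{"dx":-0.0375,"dy":0.0054,"dz":0,"yaw":0},{"dx":-0.0375,"dy":0.0054,"dz":0,"yaw":0},{"dx":-0.0375,"dy":0.0054,"dz":0,"yaw":0},{"dx":-0.0375,"dy":0.0054,"dz":0,"yaw":0}]'
python3 -m creep '[{"dx":-0.0375,"dy":0.0054,"dz":0,"yaw":0},{"dx":0,"dy":0,"dz":0,"yaw":7},{"dx":0,"dy":0,"dz":0,"yaw":7},{"dx":0,"dy":0,"dz":0,"yaw":7},{"dx":0,"dy":0,"dz":0,"yaw":7},{"dx":0,"dy":0,"dz":0,"yaw":7},{"dx":0,"dy":0,"dz":0,"yaw":7}]'
python3 -m creep '[{"dx":0,"dy":0,"dz":0,"yaw":7},{"dx":0,"dy":0,"dz":0,"yaw":7},{"dx":0,"dy":0,"dz":0,"yaw":7},{"dx":0,"dy":0,"dz":0,"yaw":7},{"dx":0,"dy":0,"dz":0,"yaw":7},{"dx":0,"dy":0,"dz":0,"yaw":7},{"dx":0,"dy":0,"dz":0,"yaw":2.5},{"dx":0,"dy":0,"dz":0,"yaw":0}]'
python3 - <<'E'
from h import *
go(.570,-.3423,87.6,.192)
E
```

```text
t: 27.05
eef_pos: [0.5654, -0.3054, 0.2845]
tcp_rot: [-2.332, -2.104, -0.0]
contact_force: [0.7, 0.6, -0.3]
opening: 0.0325
t: 27.63
eef_pos: [0.5671, -0.3415, 0.2844]
tcp_rot: [-2.934, -1.119, 0.001]
contact_force: [-0.2, -0.2, -0.7]
opening: 0.0328
t: 28.3
eef_pos: [0.5673, -0.3414, 0.2842]
tcp_rot: [-3.14, 0.066, 0.002]
contact_force: [-0.0, -0.1, -1.2]
opening: 0.0333
t 28.3 p [ 567.3 -341.4  284.2] shift mm [ 2.9  0.8 92.2] ydir -92.4 tilt -1.000 j7 -0.61 F [-0.  -0.1 -1.2] open 0.0333 yaw(+=cw) -0.0 or other
```

```bash
python3 -m creep '[{"dx":0.0029,"dy":0.0008,"dz":0.035,"yaw":0},{"dx":0,"dy":0,"dz":0.03,"yaw":0},{"dx":0,"dy":0,"dz":0.015,"yaw":0},{"dx":0,"dy":0,"dz":0.008,"yaw":0},{"dx":0,"dy":0,"dz":0.005,"yaw":0},{"dx":0,"dy":0,"dz":0,"yaw":0},{"dx":0,"dy":0,"dz":0,"yaw":0}]'
python3 -m creep '[{"dx":0,"dy":0,"dz":0,"yaw":0},{"dx":0,"dy":0,"dz":0,"yaw":0},{"dx":0,"dy":0,"dz":0,"yaw":0},{"dx":0,"dy":0,"dz":-0.01,"yaw":0},{"dx":0,"dy":0,"dz":-0.03,"yaw":0},{"dx":0,"dy":0,"dz":-0.04,"yaw":0},{"dx":0,"dy":0,"dz":-0.03,"yaw":0},{"dx":0,"dy":0,"dz":0,"yaw":0}]' 0.048
python3 -m creep '[{"dx":0,"dy":-0.04,"dz":0,"yaw":0},{"dx":0,"dy":-0.04,"dz":0,"yaw":0},{"dx":0,"dy":-0.04,"dz":0,"yaw":0},{"dx":0,"dy":-0.04,"dz":0,"yaw":0},{"dx":0,"dy":-0.04,"dz":0,"yaw":0},{"dx":0,"dy":-0.04,"dz":0,"yaw":0},{"dx":0,"dy":-0.04,"dz":0,"yaw":0},{"dx":0,"dy":0,"dz":0,"yaw":0}]'
python3 - <<'E'
from h import *
a=ctrl.read_camera("scene");b=ctrl.read_camera("top")
A=cv2.resize(a["image"][195:345,30:180],(450,450),interpolation=cv2.INTER_CUBIC);B=cv2.resize(b["image"][140:235,335:415],None,fx=4.2,fy=4.7368,interpolation=cv2.INTER_CUBIC)[:450]
B=cv2.resize(B,(336,450)); cv2.imwrite("pics/n.png",np.hstack([A,B])[:,:,::-1])
for n,z in dict(multitool=.025,small_loupe=.035,stubby_driver=.02,short_box=.029,long_driver=.02,large_loupe=.03,long_box=.024).items():
  for d in ctrl.masks_of(b,n)[:2]:
    k=max(cv2.findContours(d["pixels"].astype(np.uint8),0,1)[0],key=cv2.contourArea).reshape(-1,2)
    r=cv2.minAreaRect((pix2w(b,k,z)[:,:2]*1000).astype(np.float32)); print(n,round(d["score"],2),np.round(r[0]),np.round(r[1]),round(r[2],1))
E
```

```text
t: 28.88
eef_pos: [0.5705, -0.3435, 0.1933]
tcp_rot: [3.139, -0.065, 0.003]
contact_force: [0.7, 0.7, -0.4]
opening: 0.0332
t: 29.55
eef_pos: [0.5709, -0.3453, 0.3108]
tcp_rot: [3.132, -0.065, 0.017]
contact_force: [0.8, -0.9, 0.2]
opening: 0.0482
t: 30.22
eef_pos: [0.5841, -0.0511, 0.3008]
tcp_rot: [-3.132, 0.039, 0.001]
contact_force: [1.2, 2.1, -1.0]
opening: 0.0482
multitool 0.6 [ 303. -199.] [108.  33.] 41.3
small_loupe 0.6 [ 582. -259.] [33. 37.] 87.7
stubby_driver 0.82 [720. 224.] [29. 55.] 21.2
stubby_driver 0.61 [ 479. -339.] [28. 88.] 87.2
short_box 0.78 [ 572. -340.] [41. 55.] 87.3
long_driver 0.62 [ 552. -133.] [54. 58.] 62.1
long_driver 0.52 [ 688. -168.] [21. 35.] 59.3
large_loupe 0.61 [ 551. -131.] [54. 57.] 88.5
large_loupe 0.26 [ 495. -337.] [28. 54.] 87.2
long_box 0.71 [561. 157.] [31. 58.] 51.1
```

View pics/n.png

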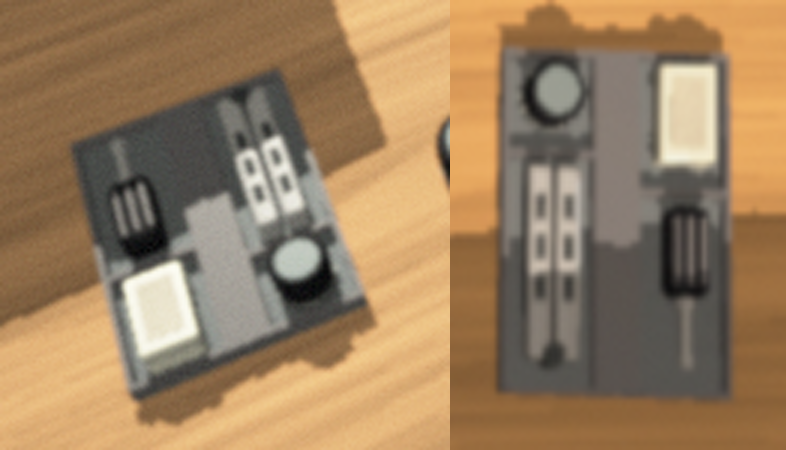

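All four pieces sit flat in their pockets: in the right-hand view the loupe is at (555,90), the box at (687,112), the multitool at (553,262) and the driver at (687,285). The look-alikes are in place and the arm is clear, so I'm handing in.

```bash
python3 -c "
from plant import ctrl
print(ctrl.sign_off(), ctrl.get_obs()['t'])"
```

```text
the job is handed in; nothing more can be done
the job is handed in; nothing more can be done
```

The kit is packed and handed in at about 31 s. I folded the multi-tool and placed it first, then the small loupe upright, the short screwdriver and the short fuse box, in the order you asked.

- **Last checks:** the final pictures from both cameras show all four pieces flat in their own pockets. The loupe, driver and box measured within about 4 mm of their pocket centres. The multi-tool measured within about 2 mm earlier, after its release. The gripper was empty and clear.
- **First pinch slipped:** my first grip on the multi-tool slid off its top with about 78 N at the wrist, under the 120 N limit. It left the tool almost shut, and I regripped it lower to finish the fold. The grip closed to about 30.6 mm around the 32 mm tool.
- **Disagreements at the end:** the trained network did not find the packed multi-tool in the last picture and reported only the purple look-alike. I judged it by eye there; an earlier picture had it shut and lengthwise.
- **Look-alikes:** the large loupe and the purple tool measured where they started. The network's readings on the long driver, long box and red driver were off or partial, with the arm in part of that picture. I never gripped any of them, but I did not confirm their positions by measurement.
- **Small drops:** the loupe was let go about 5 mm above the pocket floor, the other three within about 3 mm of theirs.

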